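Topple the road slab and close the gap to the toy ramp

ROBOT

A 7-joint arm with a two-finger parallel gripper is mounted at the origin on the work surface. World frame = base frame: x ahead of the robot, y to its left, z up, the work surface at z = 0. Lengths are in m, angles in rad, forces in N, time in s.
With the tool pointing down it reaches from about 0.4 to 0.85 m from the base axis. Payload 4.4 kg.
Tool frame: the origin (TCP) lies on the centre line of the jaws, within the pads' length; the fingertips stand 25 mm ahead of it and the grasp point (between the pads) lies 6 mm ahead of it; z points along the fingers, x is the direction in which the jaws open and shut, and the axes are right-handed (so a half turn about z gives the same grasp; the last joint's range is limited). The gripper opens to 94 mm and grips with 3 to 60 N. Pads are 16 mm wide; open, the fingers measure 119 mm over their backs; the gripper's body (75 mm by 177 mm) begins 78 mm behind the grasp point.
Start: joints at [1.191, 0.628, 0.038, 1.517, -0.027, 0.996, -0.02], TCP at [0.201, -0.618, 0.23] pointing down, gripper open.
Joint ranges: [-3.06, 3.06], [-0.37, 2.12], [-1.25, 1.32], [0.18, 2.47], [-1.1, 4.24], [0.23, 1.98], [-2.94, 2.94]. Speed limits (rad/s): [2.57, 2.57, 3.14, 3.14, 3.14, 3.14, 3.14].

INTERFACE

Orientations are given as [roll, pitch, yaw] about the fixed x, y, z axes, in that order (R = Rz(yaw) Ry(pitch) Rx(roll)).
In Python, from plant import monitor, cams, manip gives the robot as it stands.
- The arm moves only by the shell command python3 -m crank 'ROWS' [FORCE]. ROWS is text: rows parted by semicolons, each of 7 numbers parted by spaces: the shift along the tool's x, y, z in m, then the turn, a rotation vector about the tool's x, y, z in rad, then the closure, from 0 (fully open) to 1 (shut). A call has 1 to 10 rows; each row is the pose to reach, as a shift and turn from the pose commanded when the call began, along the tool's axes at that moment; what a row does not reach only later rows make up. A row lasts 1/10 s, in which the tool goes at most 50 mm and 8.59 degrees, less where a joint would pass 70% of its speed; a pose out of reach is approached as far as the arm can. A call with a gripper value outside its range is refused whole. The fingers move at their own pace and stop on an object; FORCE is the grip in N (left out, the last holds). Time passes only in rows, so rows that repeat a pose let the fingers close. It gives the time, the measured TCP pose, the force and the opening at its end, in the units of the state.
- monitor.observe(): the state, without advancing time (a new reading comes with each control period).
- cams.camera(name): name is "scene" or "top" or "wrist"; returns a dict with "pixels" (480x640x3 uint8, red, green, blue), "mtx" (3x3 intrinsics, pixels), "camera_from_world" (4x4, takes a point from world to camera coordinates); the wrist camera has in their place "mount" (4x4, takes a point from camera to tool coordinates, whose origin is the TCP and whose axes are the tool frame's). Camera axes: x right, y down, z forward; pixel columns grow to the right and rows downward; lengths in m; the calibration is good to about 2 mm. A picture is of the moment at which its call begins: read the wrist's pose just before it. There is no depth.
- manip.close_job(): hands the job in, once; it reports no verdict.
The state is a dict: "time": time; "joint_positions": joint angles; "dq": joint speeds; "tau": joint torques, N m; "ee_pos": TCP position; "ee_rot": TCP orientation; "wrist_force": force on the tool from outside, world axes, zero at the start; "wrist_torque": the same for the moment, N m; "opening": finger opening in m.
Only numpy, scipy, OpenCV 4.12 (cv2) and the standard library are available. Lean on these libraries where they do the work, as an engineer would, in place of code of your own. Each camera call takes 0.05 s, during which the arm holds its last target.

TASK

Finish the toy road so the taxi waiting on the ramp can drive down: push the tall wooden slab over from where it stands, with a fingertip near its top, so that it falls flat towards the ramp between the tape lines, then push its near end until its other end meets the foot of the ramp squarely, with no gap and the whole slab inside the tape outline. Only push it: do not lift it, and do not slide it along while it is still standing. Leave the taxi and the other toys where they are.

Things in the scene. Friction and masses are not known exactly. Their poses are not given: they have to be found in the camera images.
- board: grey play board fixed to the ledge, 460 x 290 x 6 mm. Origin on its underside, on the road's centre line; +x runs along the road from the standing slab to the ramp, z up; it spans x -220 to +240, y -145 to +145 mm. On it a pale U of 6 mm paper tape, open towards the ramp, encloses x -90 to +50, y -48 to +48 mm. The ramp block is fixed on it.
- slab: tall road slab, plain brown wood, 24 mm thick (x), 60 wide (y), 120 tall (z), 0.09 to 0.15 kg, loose, standing on the board at the closed end of the tape, origin at its underside's centre (board x -120 to -95, y -10 to 10 mm). Its +x points to the ramp within 0.06 rad; pushed high it tips that way and falls once its top has moved about 25 mm. Lying, it is as high as the ramp's foot.
- slab_center (a point): centre of the tall slab's volume (60 mm up its z axis)
- slab_top (a point): centre of the tall slab's top end face (120 mm up its z axis); this end meets the ramp foot when the job is done
- ramp_foot (a point): middle of the lower edge of the ramp's foot, on the board's top (board x +50, y 0, z 6 mm); axes as the board's. The foot is an upright face 70 mm wide, 24 mm high, looking to the board's -x. From its top edge the wooden ramp slopes up to a deck 54 mm above the board (board x 150 to 235 mm).
- taxi: orange die-cast taxi, 75 x 31 x 31 mm, parked loose on the ramp's deck; origin under its centre; leave alone
- truck: green dump truck, about 152 x 82 x 85 mm, on the ledge; origin under its centre; leave alone
- van: black police van, about 122 x 64 x 75 mm, on the ledge; origin under its centre; leave alone
- short_slab: short wooden slab, 24 x 60 mm and only 70 mm tall, standing on the board at the side away from the robot, beside the tape outline (centre about 105 mm from the road's centre line); origin under its centre; leave alone
- cone: small white toy traffic cone, 26 x 26 x 38 mm, standing on the board at the robot's side of the outline (about 105 mm from the road's centre line); origin under its centre; leave alone

How it is judged:
By the outcome, as a careful person would: the job done as asked, in the order asked, and still so for the second after the job is handed in, with the robot touching nothing.
It also fails if it takes over 43 s, if anything falls off the work surface, if the arm or the gripper's body presses on something with over 40 N, if the wrist force passes 120 N, or if a joint passes its speed limit or range.

## Working session

There is one attempt and no reset: what is moved stays moved. The work goes in short steps, Python scripts to look and compute and a shell command to move; the robot and the scene stay as the last step left them, time stands still between calls to the robot, and variables do not carry over. Pictures are saved under pics/ and viewed, and the job is handed in when it is done.

```bash
mkdir -p pics; ls
python3 - <<'E'
from plant import monitor, cams
import cv2,json
s=monitor.observe()
print({k:s[k] for k in("time","ee_pos","ee_rot","wrist_force","opening")})
for n in("scene","top","wrist"):
    c=cams.camera(n); cv2.imwrite(f"pics/{n}0.png",c["pixels"][:,:,::-1])
    print(n,{k:v.round(3).tolist() for k,v in c.items() if k!="pixels"})
E
```

```text
pics
{'time': 0.0, 'ee_pos': array([ 0.2004726 , -0.61766675,  0.22959202]), 'ee_rot': array([ 3.14157921e+00,  1.85063238e-03, -1.25705382e+00]), 'wrist_force': array([-1.05529546,  0.01242339, -0.29455721]), 'opening': 0.09411212466854253}
scene {'mtx': [[501.425, 0.0, 321.339], [0.0, 501.425, 237.662], [0.0, 0.0, 1.0]], 'camera_from_world': [[-0.645, 0.764, -0.001, 0.359], [0.401, 0.338, -0.851, -0.141], [-0.65, -0.549, -0.525, 1.895], [0.0, 0.0, 0.0, 1.0]]}
top {'mtx': [[453.778, 0.0, 317.054], [0.0, 453.778, 244.721], [0.0, 0.0, 1.0]], 'camera_from_world': [[0.01, -1.0, -0.018, 0.02], [-0.984, -0.006, -0.175, 0.567], [0.175, 0.02, -0.984, 1.037], [0.0, 0.0, 0.0, 1.0]]}
wrist {'mtx': [[350.183, 0.0, 318.753], [0.0, 350.183, 231.271], [0.0, 0.0, 1.0]], 'mount': [[1.0, -0.0, 0.001, -0.0], [0.0, 0.968, 0.251, -0.073], [-0.001, -0.251, 0.968, -0.155], [0.0, 0.0, 0.0, 1.0]]}
```

View pics/scene0.png

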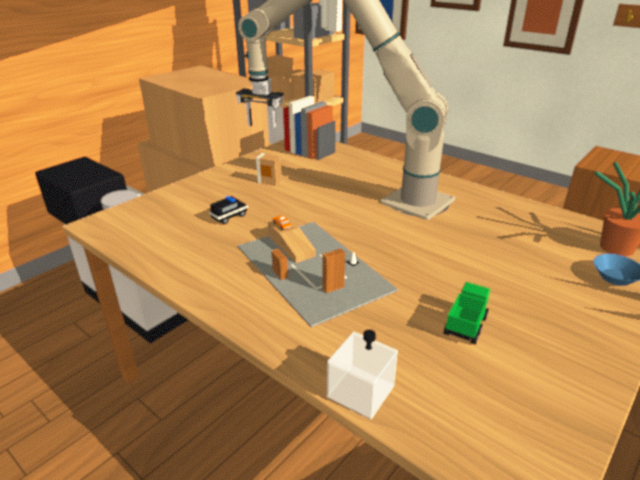

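View pics/top0.png

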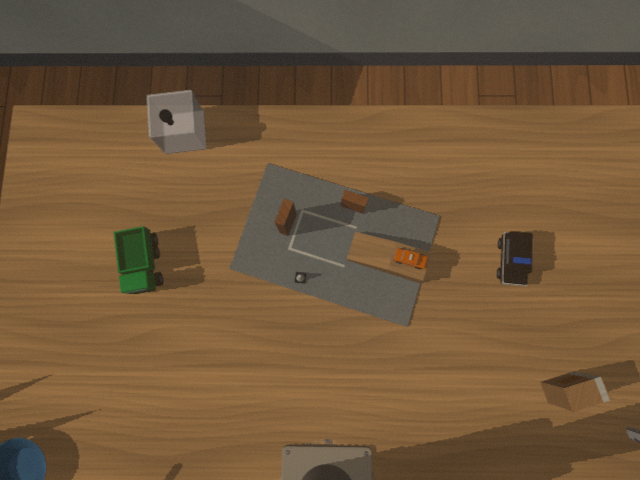

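View pics/wrist0.png

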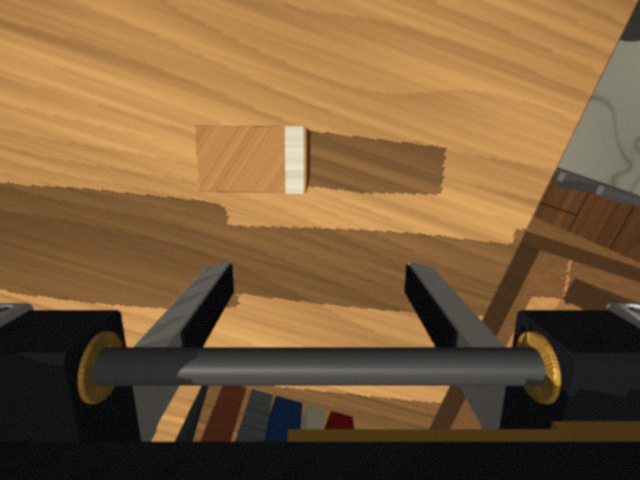

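The top view shows the board with corners near (268,164), (440,215), (408,325) and (231,268). The tall slab is at (285,217), the short slab at (355,201) and the cone at (300,277). The taxi is on the ramp at (410,258), and the road runs to the right and slightly down.

```bash
cat > h.py <<'E'
import numpy as np, cv2
from plant import monitor, cams
def shot(n,fn=None):
    c=cams.camera(n)
    if fn: cv2.imwrite(f"pics/{fn}.png",c["pixels"][:,:,::-1])
    return c
def ray(c,uv):
    T=c["camera_from_world"];R,t=T[:3,:3],T[:3,3]
    uv=np.atleast_2d(uv).astype(float)
    d=np.c_[uv,np.ones(len(uv))]@np.linalg.inv(c["mtx"]).T@R
    return -R.T@t,d
def onz(c,uv,z):
    o,d=ray(c,uv); return o+d*((z-o[2])/d[:,2])[:,None]
def proj(c,P):
    T=c["camera_from_world"];q=np.atleast_2d(P)@T[:3,:3].T+T[:3,3]
    p=q@c["mtx"].T; return p[:,:2]/p[:,2:]
E
python3 - <<'E'
from h import *
for n,seed in(("top",(330,280)),("scene",(300,300))):
    c=shot(n); im=c["pixels"]; hsv=cv2.cvtColor(im,cv2.COLOR_RGB2HSV)
    m=((hsv[...,1]<50)&(hsv[...,2]>25)&(hsv[...,2]<170)).astype(np.uint8)*255
    k,lab,st,ce=cv2.connectedComponentsWithStats(m)
    l=lab[seed[1],seed[0]]; print(n,l,st[l],hsv[seed[1],seed[0]])
    cs,_=cv2.findContours((lab==l).astype(np.uint8),cv2.RETR_EXTERNAL,cv2.CHAIN_APPROX_NONE)
    h=cv2.convexHull(max(cs,key=cv2.contourArea))
    a=cv2.approxPolyDP(h,6,True)[:,0]; print(a.tolist()); print(onz(c,a,0.006).round(4).tolist())
c=shot("top","x"); im=c["pixels"]
cv2.imwrite("pics/topcrop.png",cv2.resize(im[150:340,220:450,::-1],None,fx=3.4,fy=3,interpolation=cv2.INTER_CUBIC))
c=shot("scene","x"); im=c["pixels"]
cv2.imwrite("pics/scenecrop.png",cv2.resize(im[205:330,230:400,::-1],None,fx=4.4,fy=4.4,interpolation=cv2.INTER_CUBIC))
E
```

```text
top 7 [  231   164   208   162 16507] [ 17  36 100]
[[268, 164], [438, 216], [406, 325], [231, 268]]
[[0.7861, 0.1547, 0.006], [0.6504, -0.2771, 0.006], [0.38, -0.1905, 0.006], [0.5151, 0.2389, 0.006]]
scene 137 [ 239  223  157  103 5348] [ 21  37 157]
[[239, 246], [313, 223], [395, 289], [311, 325]]
[[0.654, -0.2637, 0.006], [0.3891, -0.1787, 0.006], [0.5218, 0.2437, 0.006], [0.7889, 0.1616, 0.006]]
```

View pics/topcrop.png

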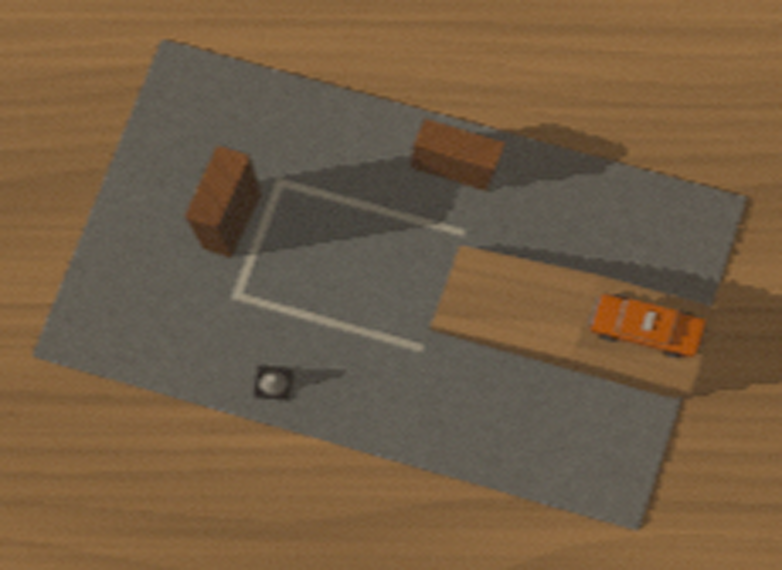

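View pics/scenecrop.png

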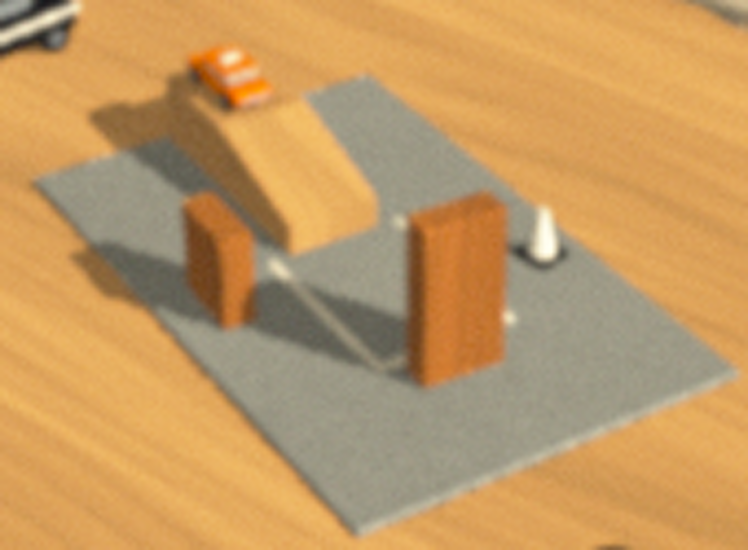

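Run:
```python
from h import *
from scipy.optimize import least_squares
t=shot("top");s=shot("scene")
print("cam",ray(t,[0,0])[0],ray(s,[0,0])[0])
ut=[[268,164],[439.5,215.5],[407.5,325.5],[231,268]]
us=[[311.5,325.5],[239,246],[313.5,222.5],[396,289.5]]
P1=t["mtx"]@t["camera_from_world"][:3];P2=s["mtx"]@s["camera_from_world"][:3]
X=cv2.triangulatePoints(P1,P2,np.array(ut,float).T,np.array(us,float).T);X=(X[:3]/X[3]).T
print(X.round(4)); 
for n,c,u in(("top",t,ut),("scene",s,us)):
  for z in(0.006,0.016):
    Q=onz(c,u,z)[:,:2]; M=np.array([[-.220,.145],[.240,.145],[.240,-.145],[-.220,-.145]])
    # rigid fit
    mc,qc=M.mean(0),Q.mean(0);H=(M-mc).T@(Q-qc);th=np.arctan2(H[0,1]-H[1,0],H[0,0]+H[1,1])
    R=np.array([[np.cos(th),-np.sin(th)],[np.sin(th),np.cos(th)]]);o=qc-R@mc
    print(n,z,o.round(4),th.round(4),"res",((M@R.T+o-Q)*1000).round(1).tolist(),[round(float(np.linalg.norm(Q[i]-Q[(i+1)%4])),4) for i in range(4)])
im=t["pixels"][180:260,260:330,::-1];cv2.imwrite("pics/tc2.png",cv2.resize(im,None,fx=8,fy=7,interpolation=cv2.INTER_CUBIC))
```

```text
cam [0.37675181 0.00348943 1.12051718] [1.5205046  0.81452801 0.87413377]
[[ 7.862e-01  1.577e-01  7.000e-04]
 [ 6.490e-01 -2.775e-01 -2.000e-04]
 [ 3.764e-01 -1.920e-01 -1.900e-03]
 [ 5.151e-01  2.417e-01 -8.000e-04]]
top 0.006 [ 0.5859 -0.0108] -1.8736 res [[3.9, 1.3], [1.0, -2.2], [-2.9, -2.6], [-2.0, 3.5]] [0.4558, 0.2863, 0.4538, 0.2837]
top 0.016 [ 0.5841 -0.0106] -1.8736 res [[5.7, 2.8], [1.7, -4.5], [-4.8, -4.2], [-2.6, 5.9]] [0.4517, 0.2838, 0.4498, 0.2812]
scene 0.006 [0.5907 0.0014] -1.8774 res [[5.9, 3.6], [2.5, -7.5], [-5.4, -3.9], [-3.0, 7.8]] [0.4485, 0.2814, 0.4481, 0.2802]
scene 0.016 [0.6014 0.0109] -1.8774 res [[8.2, 5.5], [3.3, -10.4], [-7.7, -5.9], [-3.8, 10.8]] [0.4433, 0.2782, 0.443, 0.277]
```

View pics/tc2.png

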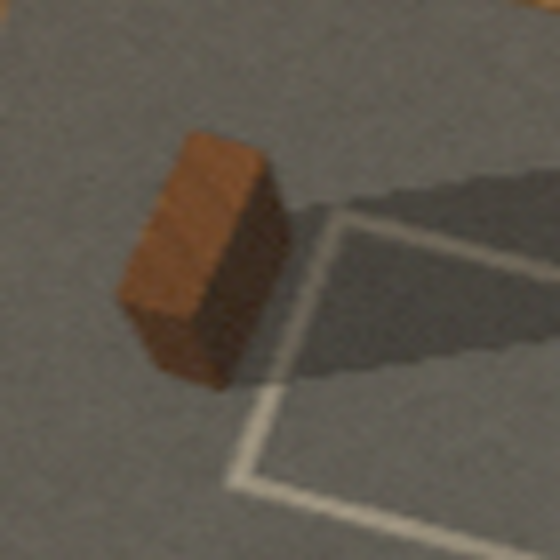

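```bash
cat >> h.py <<'E'
from scipy.spatial.transform import Rotation as Rn
BO=np.array([0.586,-0.0095]);BY=-1.8736
def b2w(p,z=None):
    p=np.atleast_2d(p);R=Rn.from_euler('z',BY).as_matrix()[:2,:2];return p[:,:2]@R.T+BO
def w2b(p):
    p=np.atleast_2d(p);R=Rn.from_euler('z',BY).as_matrix()[:2,:2];return (p[:,:2]-BO)@R
def plan(pos,yaw):
    s=monitor.observe();R=Rn.from_euler('xyz',s["ee_rot"]);G=Rn.from_euler('xyz',[np.pi,0,yaw])
    print("t",s["time"],"pos",s["ee_pos"].round(4),"shift",R.inv().apply(np.array(pos)-s["ee_pos"]).round(4),"turn",(R.inv()*G).as_rotvec().round(4))
E
python3 - <<'E'
from h import *
t=shot("top")
tc=onz(t,[[284,198.6],[293.1,201.7],[284.4,225.4],[275,222.4]],.126)[:,:2]
b=w2b(tc);print((b*1000).round(1).tolist(),b.mean(0))
tape=[[260+232/8,180+482/7],[260+340/8,180+213/7]]
print("tape",(w2b(onz(t,tape,.006))*1000).round(1).tolist())
rf=[[220+430/3.4,150+326/3],[220+460/3.4,150+247/3]]
print("ramp",(w2b(onz(t,rf,.030))*1000).round(1).tolist())
p=b2w([0.05,0])[0];plan([*p,.30],BY+np.pi/2)
E
```

```text
[[-126.1, 37.8], [-104.1, 37.2], [-105.3, -20.9], [-127.7, -20.8]] [-0.11581302  0.00831851]
tape [[-94.0, -52.1], [-92.8, 51.8]]
ramp [[49.7, -35.8], [50.9, 33.0]]
t 0.5 pos [ 0.2007 -0.6182  0.2304] shift [-0.4193 -0.5255 -0.0695] turn [-1.000e-04  1.000e-04 -9.542e-01]
```

```bash
python3 -m crank '-0.01 -0.01 -0.05 0 0 -0.1 0; -0.03 -0.04 -0.07 0 0 -0.2 0; -0.06 -0.075 -0.07 0 0 -0.3 0; -0.09 -0.113 -0.07 0 0 -0.4 0; -0.12 -0.15 -0.07 0 0 -0.5 0; -0.15 -0.188 -0.07 0 0 -0.6 0; -0.18 -0.226 -0.07 0 0 -0.7 0; -0.21 -0.263 -0.07 0 0 -0.8 0; -0.24 -0.3 -0.07 0 0 -0.9 0; -0.27 -0.338 -0.07 0 0 -0.954 0' 20 && python3 -c "
from h import *
p=b2w([0.05,0])[0];plan([*p,.30],BY+np.pi/2);print(monitor.observe()['joint_positions'])"
```

```text
time: 1.5
ee_pos: [0.4395, -0.2557, 0.3009]
ee_rot: [3.141, -0.001, -0.3]
wrist_force: [0.2, -0.2, -0.2]
opening: 0.0939
t 1.5 pos [ 0.4395 -0.2557  0.3009] shift [ 0.067  -0.2285  0.0008] turn [ 0.0004 -0.0008  0.0025]
[ 0.68189788  0.35522754 -0.28898319  1.80536316  0.11869851  0.99693195
  0.0451553 ]
```

```bash
python3 -m crank '0.01 -0.035 0 0 0 0 0.7; 0.022 -0.075 0 0 0 0 0.7; 0.035 -0.12 0 0 0 0 0.7; 0.048 -0.16 0 0 0 0 0.7; 0.06 -0.2 0 0 0 0 0.7; 0.067 -0.228 0 0 0 0.002 0.7; 0.067 -0.228 0 0 0 0.002 0.7; 0.067 -0.228 0 0 0 0.002 0.7' 20
python3 - <<'E'
from h import *
s=monitor.observe();c=shot("wrist","w1")
print(s["ee_pos"],s["ee_rot"],s["opening"])
E
```

```text
time: 2.3
ee_pos: [0.5706, -0.0595, 0.3003]
ee_rot: [3.141, 0.0, -0.304]
wrist_force: [-0.7, -0.5, 0.3]
opening: 0.0341
[ 0.57060085 -0.05950106  0.30027943] [ 3.14084014e+00  4.63662804e-04 -3.03963412e-01] 0.03407420265905215
```

View pics/w1.png

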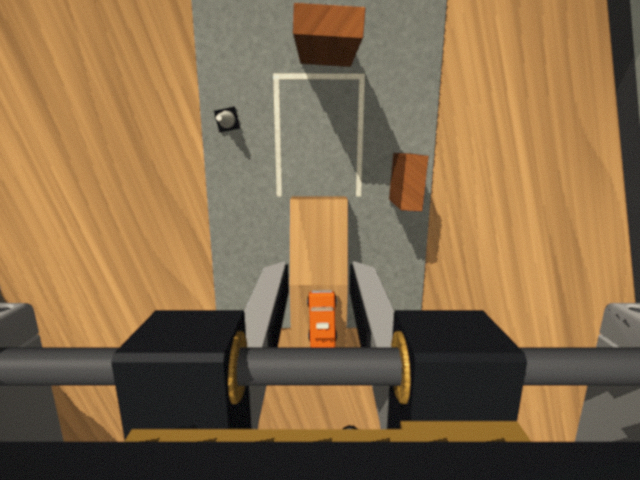

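The wrist view shows the tape U with outer corners near (276,75) and (363,75), and the ramp's top edge from (289,199) to (349,199). The slab's top spans columns 293–364, rows 5–38.

```bash
cat >> h.py <<'E'
def wcam():
    s=monitor.observe();c=cams.camera("wrist")
    T=np.eye(4);T[:3,:3]=Rn.from_euler('xyz',s["ee_rot"]).as_matrix();T[:3,3]=s["ee_pos"]
    c["camera_from_world"]=np.linalg.inv(T@c["mount"]);return c,s
E
python3 - <<'E'
from h import *
c,s=wcam()
im=c["pixels"]
cv2.imwrite("pics/w1c.png",cv2.resize(im[0:90,260:400,::-1],None,fx=5.5,fy=5.5,interpolation=cv2.INTER_CUBIC))
g=lambda u,z:print((w2b(onz(c,u,z))*1000).round(1).tolist())
g([[274.5,74],[365,74],[281,195],[358,195]],.006)
g([[289,199],[349,199]],.030)
E
```

```text
[[-94.9, -51.9], [-94.6, 55.4], [49.5, -48.6], [49.8, 50.7]]
[[50.7, -36.4], [51.0, 37.1]]
```

View pics/w1c.png

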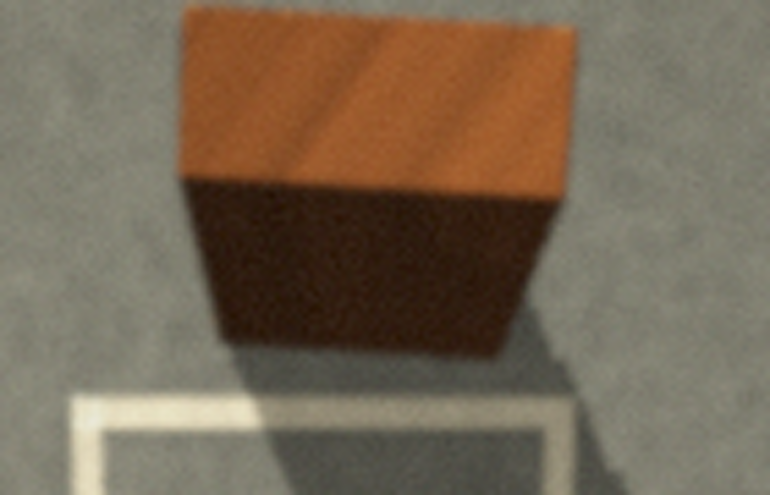

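Run:
```python
from h import *
c,s=wcam()
u=np.array([[183,8],[576,30],[563,199],[182,178]])/5.5+[260,0]
b=w2b(onz(c,u,.126));print((b*1000).round(1).tolist(),b.mean(0).round(4))
print("front bottom",(w2b(onz(c,np.array([[220,343],[498,357]])/5.5+[260,0],.006))*1000).round(1).tolist())
d=b[1]-b[0];print("yaw",-d[0]/d[1], -(b[2]-b[3])[0]/(b[2]-b[3])[1])
```

```text
[[-129.7, -20.2], [-126.5, 39.1], [-103.5, 37.7], [-106.7, -20.9]] [-0.1166  0.0089]
front bottom [[-106.9, -21.2], [-103.9, 38.3]]
yaw -0.054011755585261494 -0.05424989314696697
```

```bash
python3 -c "
from h import *
p=b2w([-.165,.0115])[0];plan([*p,.134],BY+np.pi/2-.054)"
```

```text
t 2.45 pos [ 0.5701 -0.0614  0.3005] shift [ 0.0101 -0.2195  0.1662] turn [0.0012 0.0001 0.0492]
```

```bash
python3 -m crank '0 -0.04 0 0 0 0.01 0.7; 0.004 -0.085 0 0 0 0.03 0.7; 0.007 -0.13 0 0 0 0.049 0.7; 0.01 -0.175 0 0 0 0.049 0.7; 0.01 -0.22 0 0.001 0 0.049 0.7; 0.01 -0.22 0.04 0.001 0 0.049 0.7; 0.01 -0.22 0.085 0.001 0 0.049 0.7; 0.01 -0.22 0.13 0.001 0 0.049 0.7; 0.01 -0.22 0.166 0.001 0 0.049 0.7; 0.01 -0.22 0.166 0.001 0 0.049 0.7'
python3 - <<'E'
from h import *
c=shot("scene","s2");cv2.imwrite("pics/s2c.png",cv2.resize(c["pixels"][180:330,230:430,::-1],None,fx=4,fy=4,interpolation=cv2.INTER_CUBIC))
s=monitor.observe();R=Rn.from_euler('xyz',s["ee_rot"]).as_matrix()
print(w2b(s["ee_pos"][None])*1000,s["ee_pos"][2],s["ee_rot"],s["wrist_force"])
E
```

```text
time: 3.45
ee_pos: [0.6427, 0.144, 0.1294]
ee_rot: [3.135, 0.008, -0.356]
wrist_force: [-0.1, -0.6, 0.4]
opening: 0.0282
[[-165.26584692   10.17934237]] 0.13266655743286024 [ 3.1391585   0.00375747 -0.35584289] [ 0.42233089 -0.00867444  1.03918014]
```

View pics/s2c.png

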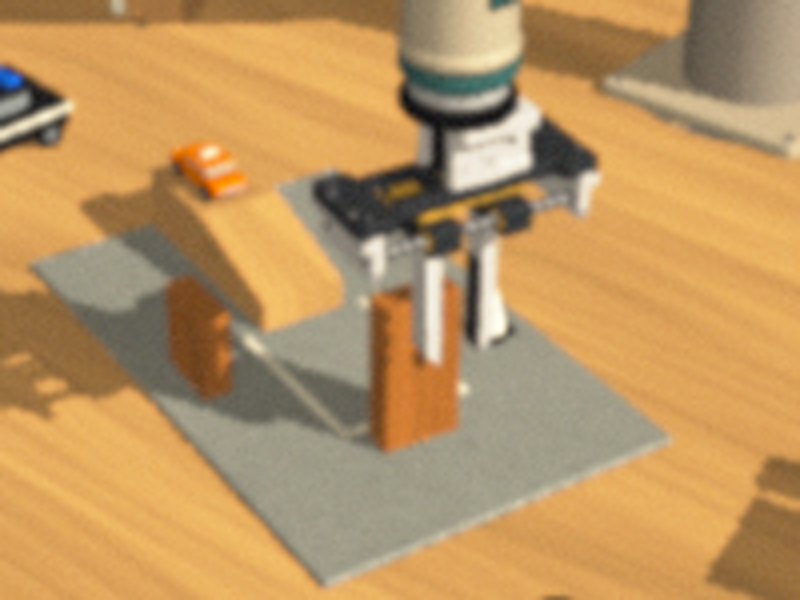

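The fingers are behind the slab, level with its top, and not touching it. Next comes a gentle push.

```bash
python3 -m crank '0 0.01 0 0 0 0 0.7; 0 0.02 0 0 0 0 0.7; 0 0.026 0 0 0 0 0.7; 0 0.031 0 0 0 0 0.7; 0 0.036 0 0 0 0 0.7; 0 0.04 0 0 0 0 0.7; 0 0.044 0 0 0 0 0.7; 0 0.044 0 0 0 0 0.7'
python3 - <<'E'
from h import *
s=monitor.observe()
print(w2b(s["ee_pos"][None])*1000,s["ee_pos"][2],s["wrist_force"])
c=shot("scene","s3");cv2.imwrite("pics/s3c.png",cv2.resize(c["pixels"][180:330,230:430,::-1],None,fx=4,fy=4,interpolation=cv2.INTER_CUBIC))
E
```

```text
time: 4.3
ee_pos: [0.631, 0.1053, 0.1344]
ee_rot: [-3.141, 0.0, -0.355]
wrist_force: [0.0, 0.1, 0.2]
opening: 0.0279
[[-122.96901482    8.67825508]] 0.13435807931064553 [0.02780454 0.08543492 0.17030956]
```

View pics/s3c.png

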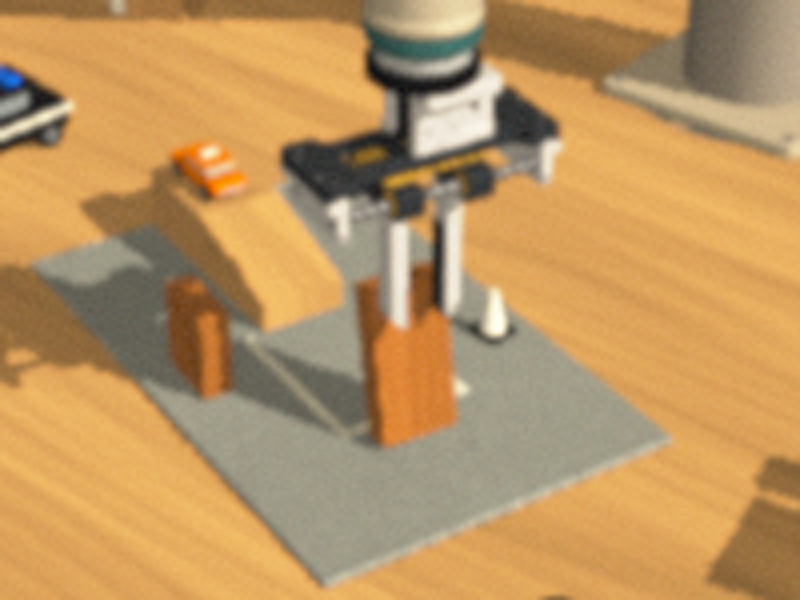

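The slab is tilting forward and its base has not slid. I'll keep going.

```bash
python3 -m crank '0 0.004 0 0 0 0 0.7; 0 0.008 0 0 0 0 0.7; 0 0.011 0 0 0 0 0.7; 0 0.014 0 0 0 0 0.7; 0 0.016 0 0 0 0 0.7; 0 0.018 0 0 0 0 0.7; 0 0.018 0 0 0 0 0.7; 0 0.018 0 0 0 0 0.7; 0 0.018 0 0 0 0 0.7'
python3 - <<'E'
from h import *
s=monitor.observe()
print(w2b(s["ee_pos"][None])*1000,s["ee_pos"][2],s["wrist_force"])
c=shot("scene","s4");cv2.imwrite("pics/s4c.png",cv2.resize(c["pixels"][180:330,230:430,::-1],None,fx=4,fy=4,interpolation=cv2.INTER_CUBIC))
E
```

```text
time: 5.25
ee_pos: [0.625, 0.0894, 0.1344]
ee_rot: [-3.14, 0.0, -0.354]
wrist_force: [0.2, 0.7, 0.0]
opening: 0.0281
[[-105.99951549    7.69178073]] 0.134423847390831 [0.1715756  0.65064393 0.01588603]
```

View pics/s4c.png

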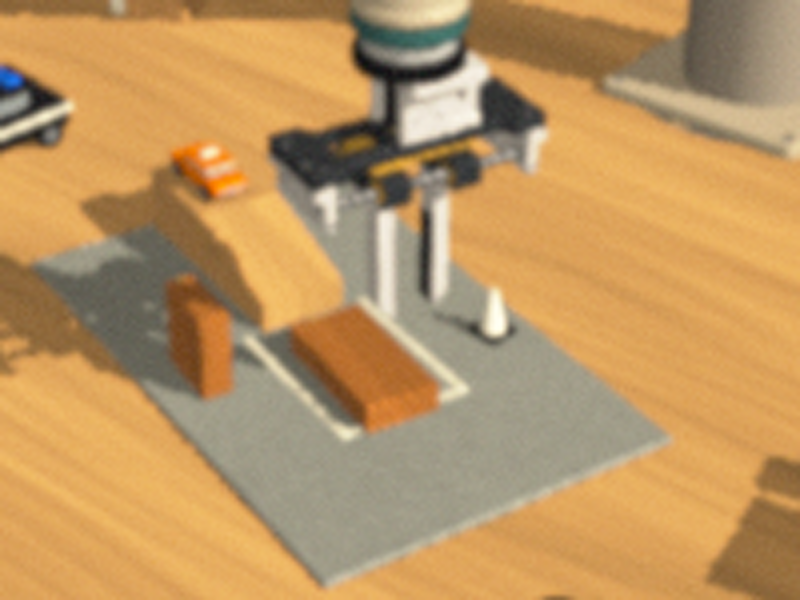

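The slab has fallen flat inside the tape. I'll lift to the viewing pose over the ramp and measure.

```bash
python3 -m crank '0 0 -0.04 0 0 -0.01 0.7; 0 0.01 -0.085 0 0 -0.03 0.7; 0 0.045 -0.125 0 0 -0.052 0.7; 0 0.09 -0.15 0 0 -0.052 0.7; 0 0.125 -0.166 0 0 -0.052 0.7; 0 0.156 -0.166 0 0 -0.052 0.7; 0 0.156 -0.166 0 0 -0.052 0.7; 0 0.156 -0.166 0 0 -0.052 0.7'
python3 - <<'E'
from h import *
c,s=wcam();im=c["pixels"];cv2.imwrite("pics/w2.png",im[:,:,::-1])
cv2.imwrite("pics/w2c.png",cv2.resize(im[60:220,250:390,::-1],None,fx=5,fy=3.7,interpolation=cv2.INTER_CUBIC))
print(s["ee_pos"],w2b(s["ee_pos"][None]))
E
```

```text
time: 6.1
ee_pos: [0.5707, -0.0575, 0.3004]
ee_rot: [-3.14, -0.0, -0.303]
wrist_force: [0.4, 1.3, -0.2]
opening: 0.028
[ 0.57069686 -0.05752669  0.30042539] [[ 0.05040503 -0.00028548]]
```

View pics/w2c.png

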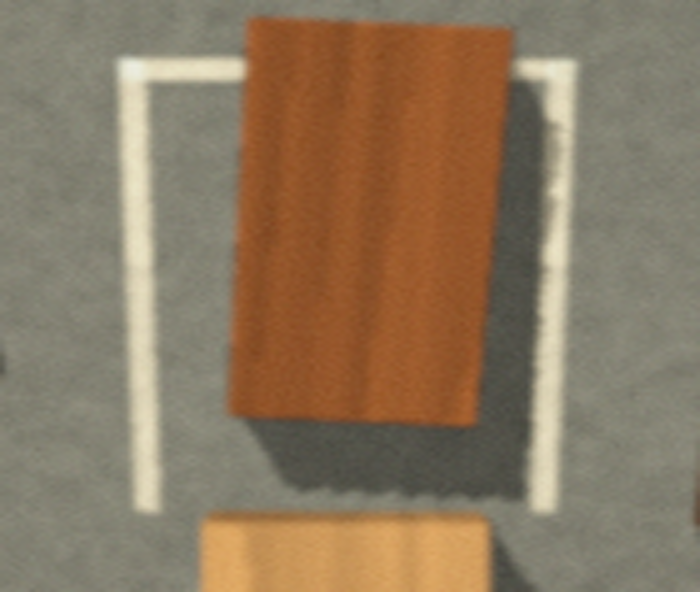

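Run:
```python
from h import *
c,s=wcam()
f=lambda P:np.array(P)/[5,3.7]+[250,60]
b=w2b(onz(c,f([[247,18],[512,30],[478,425],[228,415]]),.030))
print((b*1000).round(1).tolist(),b.mean(0).round(4))
print("ramp",(w2b(onz(c,f([[201,514],[490,514]]),.030))*1000).round(1).tolist())
print("tape",(w2b(onz(c,f([[117,58],[577,60],[158,515],[530,515]]),.006))*1000).round(1).tolist())
d=b[3]-b[0];print("yaw",d[1]/d[0])
p=b2w([-.14,.005])[0];plan([*p,.042],BY+np.pi/2)
```

```text
[[-105.6, -22.4], [-102.4, 36.9], [16.1, 31.7], [12.9, -28.4]] [-0.0447  0.0044]
ramp [[45.4, -35.5], [45.3, 35.2]]
tape [[-98.4, -54.6], [-98.0, 54.7], [49.6, -48.6], [49.5, 47.6]]
yaw -0.051122733393789664
t 6.2 pos [ 0.571  -0.0556  0.3001] shift [ 0.0062 -0.1879  0.2585] turn [-0.0022  0.0004  0.0028]
```

```bash
python3 -m crank '0.002 -0.04 0 0 0 0 0.7; 0.004 -0.09 0 0 0 0.003 0.7; 0.008 -0.135 0 0 0 0.003 0.7; 0.008 -0.175 0.01 0 0 0.003 0.7; 0.008 -0.188 0.05 -0.001 0 0.003 0.7; 0.008 -0.188 0.1 -0.001 0 0.003 0.7; 0.008 -0.188 0.15 -0.001 0 0.003 0.7; 0.008 -0.188 0.2 -0.001 0 0.003 0.7; 0.008 -0.188 0.225 -0.001 0 0.003 0.7; 0.008 -0.188 0.225 -0.001 0 0.003 0.7' && python3 -c "
from h import *
p=b2w([-.125,.007])[0];plan([*p,.040],BY+np.pi/2);print(w2b(monitor.observe()['ee_pos'][None]))"
```

```text
time: 7.2
ee_pos: [0.6308, 0.1214, 0.0707]
ee_rot: [3.138, 0.008, -0.302]
wrist_force: [-0.6, -0.2, 1.0]
opening: 0.0283
t 7.2 pos [0.6308 0.1214 0.0707] shift [0.0036 0.0132 0.0307] turn [0.0036 0.0082 0.0008]
[[-0.13830117  0.00367955]]
```

```bash
python3 -m crank '0.003 0 0.015 0 0 0 0.7; 0.003 0 0.03 0 0 0 0.7; 0.003 0 0.034 0 0 0 0.7; 0.003 0 0.034 0 0 0 0.7; 0.003 0 0.034 0 0 0 0.7'
python3 - <<'E'
from h import *
s=monitor.observe();print(w2b(s['ee_pos'][None])*1000)
c=shot("scene","s5");cv2.imwrite("pics/s5c.png",cv2.resize(c["pixels"][180:330,230:430,::-1],None,fx=4,fy=4,interpolation=cv2.INTER_CUBIC))
E
```

```text
time: 7.7
ee_pos: [0.6378, 0.1193, 0.0422]
ee_rot: [-3.141, -0.001, -0.305]
wrist_force: [0.1, 0.3, 0.9]
opening: 0.0281
[[-138.36956979   11.05847093]]
```

View pics/s5c.png

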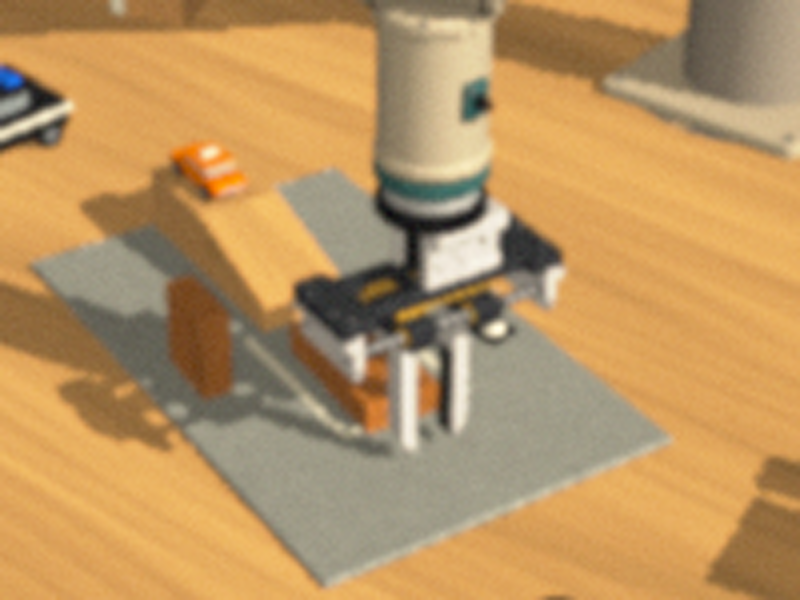

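Run:
```python
from h import *
c,s=shot("scene"),monitor.observe()
R=Rn.from_euler('xyz',s["ee_rot"])
P=[s["ee_pos"]+R.apply([x,y,.025]) for x in(-.0265,-.014,.014,.0265) for y in(-.008,.008)]
print(((proj(c,P)-[230,180])*4).round().tolist())
# slab near end top corners
Q=[[*b2w([-.1056,-.0224])[0],.03],[*b2w([-.1024,.0369])[0],.03],[*b2w([.0161,.0317])[0],.03]]
print(((proj(c,Q)-[230,180])*4).round().tolist(), w2b(s["ee_pos"][None]))
im=c["pixels"];cv2.imwrite("pics/s6c.png",cv2.resize(im[245:305,300:360,::-1],None,fx=10,fy=10,interpolation=cv2.INTER_CUBIC))
```

```text
[[458.0, 424.0], [445.0, 413.0], [443.0, 430.0], [430.0, 418.0], [410.0, 443.0], [397.0, 431.0], [395.0, 449.0], [382.0, 437.0]]
[[434.0, 378.0], [362.0, 402.0], [283.0, 320.0]] [[-0.13833297  0.01114447]]
```

View pics/s6c.png

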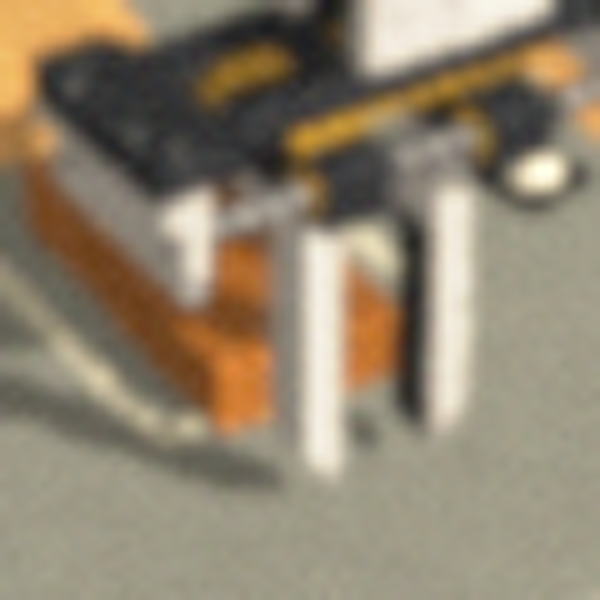

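```bash
python3 -m crank '-0.002 0.006 0 0 0 0 0.7; -0.004 0.014 0 0 0 0 0.7; -0.004 0.02 0 0 0 0 0.7; -0.004 0.025 0 0 0 0 0.7; -0.004 0.03 0 0 0 0 0.7; -0.004 0.035 0 0 0 0 0.7; -0.004 0.04 0 0 0 0 0.7; -0.004 0.045 0 0 0 0 0.7; -0.004 0.048 0 0 0 0 0.7; -0.004 0.05 0 0 0 0 0.7'
python3 - <<'E'
from h import *
s=monitor.observe();print(w2b(s['ee_pos'][None])*1000,s["ee_rot"],s["wrist_force"])
c=shot("scene","s7");cv2.imwrite("pics/s7c.png",cv2.resize(c["pixels"][215:305,270:370,::-1],None,fx=6.5,fy=6.5,interpolation=cv2.INTER_CUBIC))
c=shot("top","t7");cv2.imwrite("pics/t7c.png",cv2.resize(c["pixels"][180:300,260:420,::-1],None,fx=5,fy=5,interpolation=cv2.INTER_CUBIC))
E
```

```text
time: 8.8
ee_pos: [0.6186, 0.0724, 0.0416]
ee_rot: [-3.141, -0.0, -0.305]
wrist_force: [1.0, 0.8, 1.7]
opening: 0.028
[[-87.89451329   6.74064519]] [-3.14127225e+00 -4.92779585e-04 -3.05234752e-01] [1.02940512 0.7750172  1.73220574]
```

View pics/s7c.png

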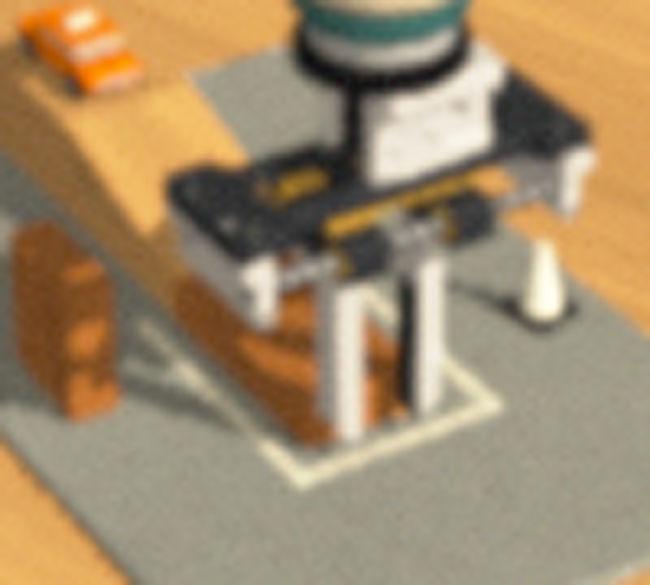

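View pics/t7c.png

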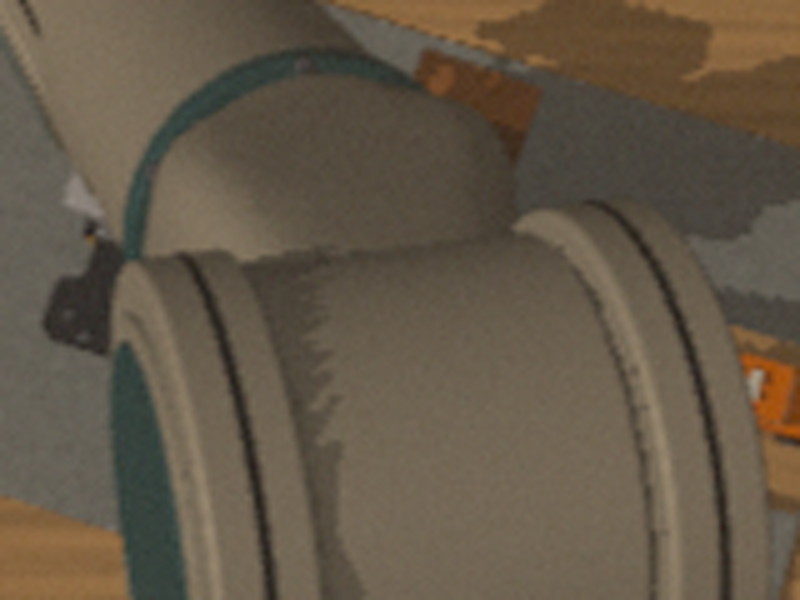

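The slab is being pushed with both fingertips and sits inside the tape, with roughly 5–10 mm left to go. I'll use finer steps and watch the force.

```bash
python3 -m crank '0 0.002 0 0 0 0 0.7; 0 0.004 0 0 0 0 0.7; 0 0.006 0 0 0 0 0.7; 0 0.006 0 0 0 0 0.7'; python3 -m crank '0 0.001 0 0 0 0 0.7; 0 0.002 0 0 0 0 0.7; 0 0.002 0 0 0 0 0.7';python3 -c "
from h import *
s=monitor.observe();print(w2b(s['ee_pos'][None])*1000,s['wrist_force'])"
```

```text
time: 9.3
ee_pos: [0.6165, 0.0664, 0.0414]
ee_rot: [3.141, 0.0, -0.305]
wrist_force: [0.6, -0.0, 0.8]
opening: 0.0284
time: 9.6
ee_pos: [0.6163, 0.0656, 0.0415]
ee_rot: [-3.141, -0.0, -0.305]
wrist_force: [1.7, 2.3, -0.2]
opening: 0.0284
[[-80.66650328   6.50353146]] [ 1.74979346  2.34744004 -0.16566074]
```

```bash
python3 -m crank '0 0.001 0 0 0 0 0.7; 0 0.001 0 0 0 0 0.7; 0 0.001 0 0 0 0 0.7';python3 -m crank '0 0.001 0 0 0 0 0.7; 0 0.001 0 0 0 0 0.7; 0 0.001 0 0 0 0 0.7';python3 -m crank '0 0.001 0 0 0 0 0.7; 0 0.001 0 0 0 0 0.7; 0 0.001 0 0 0 0 0.7'; python3 -c "
from h import *
s=monitor.observe();print(w2b(s['ee_pos'][None])*1000,s['wrist_force'])"
```

```text
time: 9.9
ee_pos: [0.6162, 0.0655, 0.0416]
ee_rot: [-3.139, -0.001, -0.304]
wrist_force: [2.2, 6.4, -0.4]
opening: 0.0282
time: 10.2
ee_pos: [0.6162, 0.0655, 0.0417]
ee_rot: [-3.138, -0.001, -0.304]
wrist_force: [0.9, 6.0, -1.9]
opening: 0.0283
time: 10.5
ee_pos: [0.6162, 0.0654, 0.0419]
ee_rot: [-3.137, -0.001, -0.304]
wrist_force: [2.8, 6.9, -1.0]
opening: 0.0285
[[-80.47802681   6.46360435]] [ 2.77691125  6.88845082 -0.97910877]
```

The arm has stopped advancing at about 7 N, so the slab is against the foot. I'll back off, lift and check.

```bash
python3 -m crank '0 -0.005 0 0 0 0 0.7; 0 -0.025 0 0 0 0 0.7; 0 -0.025 -0.02 0 0 0 0.7; 0 -0.025 -0.07 0 0 0 0.7; 0 -0.025 -0.12 0 0 0 0.7; 0 -0.025 -0.17 0 0 0 0.7; 0 0 -0.215 0 0 0 0.7; -0.005 0.045 -0.255 0 0 0 0.7; -0.008 0.085 -0.255 0 0 0 0.7; -0.008 0.12 -0.255 0 0 0 0.7' && python3 -m crank '0 0 0 0 0 0 0.7; 0 0 0 0 0 0 0.7; 0 0 0 0 0 0 0.7; 0 0 0 0 0 0 0.7'
python3 - <<'E'
from h import *
c,s=wcam();im=c["pixels"];cv2.imwrite("pics/w8.png",im[:,:,::-1])
cv2.imwrite("pics/w8c.png",cv2.resize(im[60:240,250:400,::-1],None,fx=5,fy=3.3,interpolation=cv2.INTER_CUBIC))
print(s["ee_pos"],w2b(s["ee_pos"][None]))
c=shot("scene","s8");cv2.imwrite("pics/s8c.png",cv2.resize(c["pixels"][205:305,230:370,::-1],None,fx=5.5,fy=5.5,interpolation=cv2.INTER_CUBIC))
E
```

```text
time: 11.5
ee_pos: [0.57, -0.0544, 0.2983]
ee_rot: [3.138, -0.002, -0.308]
wrist_force: [0.9, -0.4, -0.4]
opening: 0.0282
time: 11.9
ee_pos: [0.5715, -0.0484, 0.2961]
ee_rot: [-3.141, 0.001, -0.303]
wrist_force: [0.1, 0.2, -0.2]
opening: 0.0283
[ 0.57148722 -0.04842334  0.2961023 ] [[ 0.04148017 -0.00224567]]
```

View pics/w8c.png

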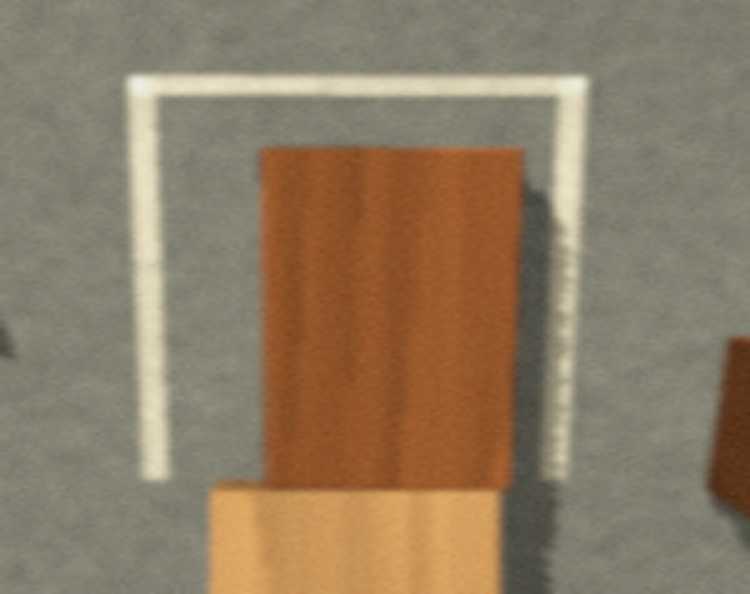

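View pics/s8c.png

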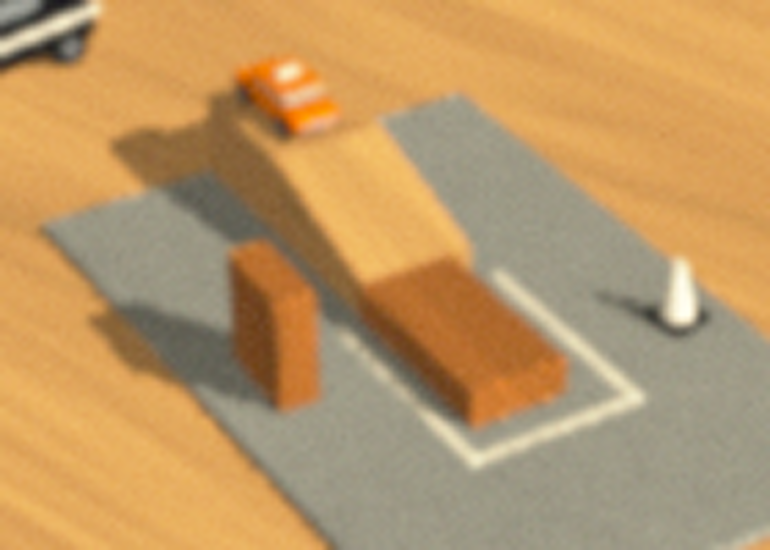

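Run:
```python
from h import *
c,s=wcam();im=c["pixels"]
f=lambda P:np.array(P)/[5,3.3]+[250,60]
b=w2b(onz(c,f([[262,149],[523,149],[511,489],[267,487]]),.030))
print((b*1000).round(1).tolist(),b.mean(0).round(4))
print("ramp",(w2b(onz(c,f([[210,487],[501,489]]),.030))*1000).round(1).tolist())
print("tape",(w2b(onz(c,f([[160,97],[554,97],[168,480],[544,480]]),.006))*1000).round(1).tolist())
cv2.imwrite("pics/w8d.png",cv2.resize(im[180:230,285:360,::-1],None,fx=10,fy=10,interpolation=cv2.INTER_CUBIC))
```

```text
[[-69.6, -20.9], [-69.6, 38.4], [49.2, 38.4], [48.4, -21.1]] [-0.0104  0.0087]
ramp [[48.4, -35.0], [49.2, 36.0]]
tape [[-89.5, -46.0], [-89.5, 47.6], [50.2, -47.7], [50.2, 49.2]]
```

View pics/w8d.png

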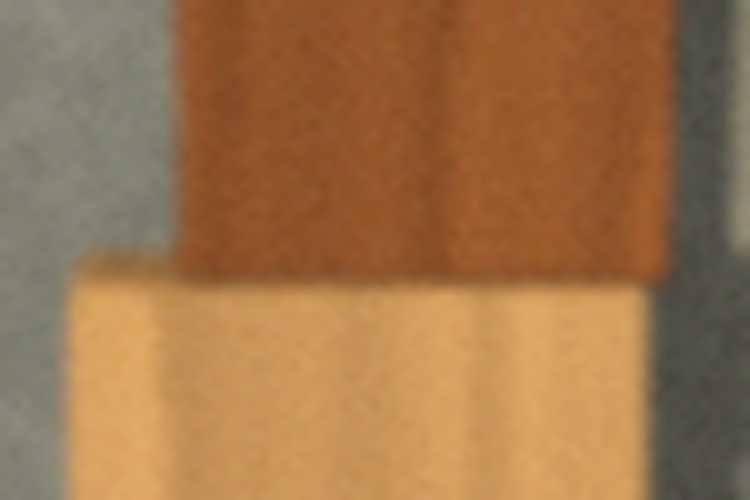

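The slab is flush and square, but about 8 mm to the +y side, so it overhangs the ramp's edge by about 2 mm. I'll nudge it sideways with one finger, leaving the fingers open around it without gripping, then press its near end again.

```bash
python3 -c "
from h import *
p=b2w([-.012,.009])[0];plan([*p,.040],BY+np.pi/2)"
```

```text
t 12.05 pos [ 0.5716 -0.0489  0.2962] shift [ 0.0111 -0.0539  0.2562] turn [-0.0001  0.0005 -0.0004]
```

```bash
python3 -m crank '0.004 -0.02 0.02 0 0 0 0.1; 0.011 -0.05 0.05 0 0 0 0.1; 0.011 -0.054 0.08 0 0 0 0.1; 0.011 -0.054 0.12 0 0 0 0.1; 0.011 -0.054 0.15 0 0 0 0.1; 0.011 -0.054 0.17 0 0 0 0.1; 0.011 -0.054 0.17 0 0 0 0.1; 0.011 -0.054 0.17 0 0 0 0.1'
python3 - <<'E'
from h import *
s=monitor.observe();print(w2b(s['ee_pos'][None])*1000)
c=shot("wrist","w9")
c=shot("scene","s9");cv2.imwrite("pics/s9c.png",cv2.resize(c["pixels"][205:305,230:370,::-1],None,fx=5.5,fy=5.5,interpolation=cv2.INTER_CUBIC))
p=b2w([-.012,.009])[0];plan([*p,.040],BY+np.pi/2)
E
```

```text
time: 12.85
ee_pos: [0.5985, -0.0012, 0.1267]
ee_rot: [-3.141, 0.0, -0.304]
wrist_force: [0.7, 0.1, 0.4]
opening: 0.0843
[[-11.66887861   9.42209637]]
t 12.95 pos [ 0.5993 -0.0014  0.1279] shift [-0.0015 -0.0002  0.0879] turn [-0.001  -0.0024 -0.0021]
```

View pics/w9.png

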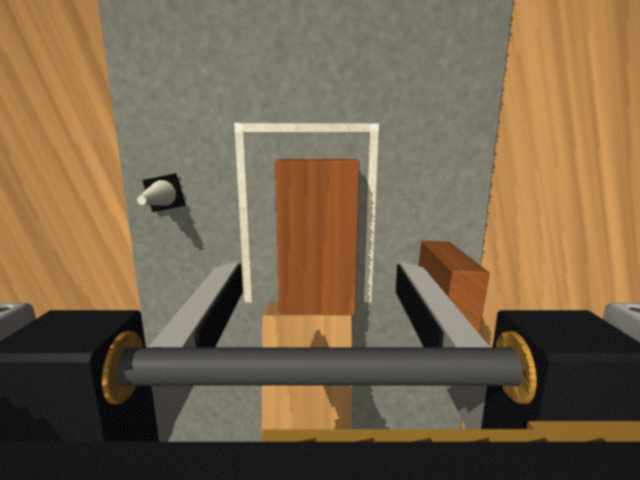

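View pics/s9c.png

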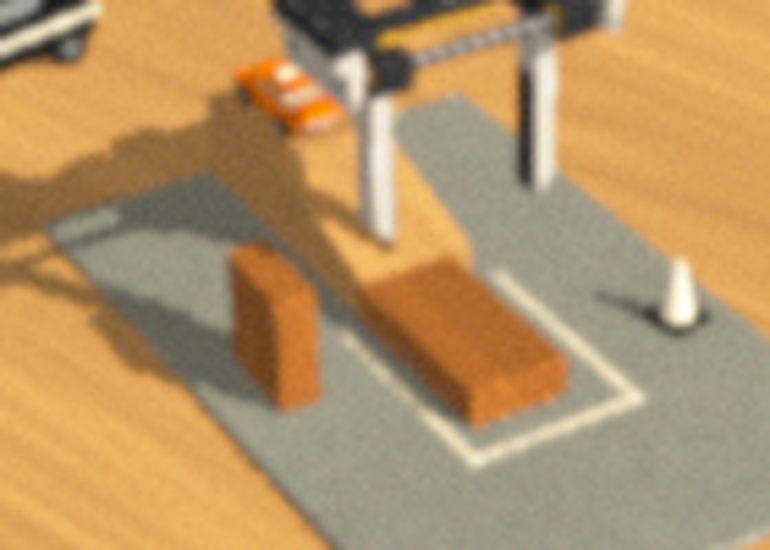

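The fingers straddle the slab, with columns 240 and 400 on either side of 275–358 in the wrist view, and clear the short slab. I'll descend, then nudge.

```bash
python3 -m crank '0 0 0.03 0 0 0 0.1; 0 0 0.06 0 0 0 0.1; 0 0 0.083 0 0 0 0.1; 0 0 0.085 0 0 0 0.1; 0 0 0.085 0 0 0 0.1; 0 0 0.085 0 0 0 0.1' && python3 -c "
from h import *
s=monitor.observe();print(w2b(s['ee_pos'][None])*1000,s['wrist_force'],s['opening'])
p=b2w([-.012,-.0125])[0];plan([*p,.040],BY+np.pi/2)"
```

```text
time: 13.55
ee_pos: [0.5997, -0.0015, 0.0433]
ee_rot: [-3.14, -0.003, -0.305]
wrist_force: [0.8, 0.2, -0.2]
opening: 0.085
[[-11.70909579  10.6773492 ]] [ 0.84270301  0.24268887 -0.19672804] 0.08500777785153964
t 13.55 pos [ 0.5997 -0.0015  0.0433] shift [-0.0232 -0.0002  0.0033] turn [-0.0013 -0.0031 -0.0023]
```

```bash
python3 -m crank '-0.005 0 0 0 0 0 0.1; -0.01 0 0 0 0 0 0.1; -0.013 0 0 0 0 0 0.1; -0.016 0 0 0 0 0 0.1; -0.018 0 0 0 0 0 0.1; -0.02 0 0 0 0 0 0.1; -0.022 0 0 0 0 0 0.1; -0.022 0 0 0 0 0 0.1; -0.022 0 0 0 0 0 0.1'
python3 - <<'E'
from h import *
s=monitor.observe();print(w2b(s['ee_pos'][None])*1000,s['wrist_force'],s['opening'])
c=shot("wrist","w10")
E
```

```text
time: 14.45
ee_pos: [0.5772, 0.005, 0.0414]
ee_rot: [-3.142, 0.0, -0.305]
wrist_force: [1.1, 0.7, 1.8]
opening: 0.0846
[[-11.18782481 -12.73497455]] [1.12510378 0.72364915 1.79306358] 0.08459618674525822
```

View pics/w10.png

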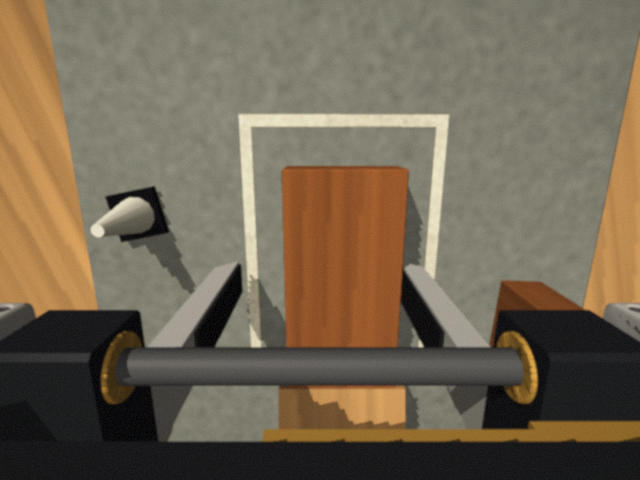

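The slab is now centred on the ramp to about 1 mm and still square. I'll release sideways, lift, go behind its near end and press again.

```bash
python3 -m crank '0.01 0 0 0 0 0 0.1; 0.012 0 0 0 0 0 0.1; 0.012 0 -0.03 0 0 0 0.1; 0.012 0 -0.07 0 0 0 0.1; 0.012 -0.01 -0.1 0 0 0 0.4; 0.012 -0.05 -0.1 0 0 0 0.7; 0.012 -0.09 -0.1 0 0 0 0.7; 0.012 -0.1 -0.1 0 0 0 0.7; 0.012 -0.1 -0.1 0 0 0 0.7'
python3 - <<'E'
from h import *
s=monitor.observe();print(w2b(s['ee_pos'][None])*1000,s['opening'])
p=b2w([-.112,.001])[0];plan([*p,.042],BY+np.pi/2)
E
```

```text
time: 15.4
ee_pos: [0.6184, 0.099, 0.141]
ee_rot: [-3.141, 0.001, -0.302]
wrist_force: [-0.1, -0.3, -0.2]
opening: 0.0483
[[-113.19537536   -1.45311998]] 0.048314526381056745
t 15.4 pos [0.6184 0.099  0.141 ] shift [0.0026 0.0013 0.099 ] turn [-0.0006  0.0012  0.0013]
```

```bash
python3 -m crank '0.003 0 0.03 0 0 0 0.7; 0.003 0 0.065 0 0 0 0.7; 0.003 0 0.095 0 0 0 0.7; 0.003 0 0.1 0 0 0 0.7; 0.003 0.008 0.1 0 0 0 0.7; 0.003 0.016 0.1 0 0 0 0.7; 0.003 0.022 0.1 0 0 0 0.7; 0.003 0.026 0.1 0 0 0 0.7; 0.003 0.028 0.1 0 0 0 0.7; 0.003 0.029 0.1 0 0 0 0.7'
python3 - <<'E'
from h import *
s=monitor.observe();print(w2b(s['ee_pos'][None])*1000,s['opening'],s['wrist_force'],s['ee_rot'])
E
```

```text
time: 16.4
ee_pos: [0.6131, 0.0679, 0.042]
ee_rot: [-3.141, -0.001, -0.305]
wrist_force: [0.1, 0.2, -0.2]
opening: 0.0285
[[-81.93848267   2.80275856]] 0.028479549542506772 [ 0.07372873  0.23173193 -0.16057902] [-3.14116820e+00 -8.40071453e-04 -3.05366189e-01]
```

```bash
python3 -m crank '0 0.001 0 0 0 0 0.7; 0 0.002 0 0 0 0 0.7; 0 0.003 0 0 0 0 0.7; 0 0.003 0 0 0 0 0.7; 0 0.003 0 0 0 0 0.7' && python3 -m crank '0 0.001 0 0 0 0 0.7; 0 0.001 0 0 0 0 0.7; 0 0.001 0 0 0 0 0.7'
python3 - <<'E'
from h import *
s=monitor.observe();print(w2b(s['ee_pos'][None])*1000,s['opening'],s['wrist_force'],s['ee_rot'])
E
```

```text
time: 16.9
ee_pos: [0.6124, 0.0667, 0.0416]
ee_rot: [-3.14, -0.001, -0.304]
wrist_force: [0.9, 3.5, -0.2]
opening: 0.0282
time: 17.2
ee_pos: [0.6124, 0.0666, 0.0417]
ee_rot: [-3.138, -0.001, -0.304]
wrist_force: [2.3, 5.4, -0.4]
opening: 0.0282
[[-80.54275468   2.44869274]] 0.02821664237074938 [ 2.26204351  5.35696883 -0.37475669] [-3.13812829e+00 -8.90582039e-04 -3.03975877e-01]
```

The slab is firmly seated, with the arm stopping at the same position as before (−80.5 mm). I'll retreat and verify.

```bash
python3 -m crank '0 -0.005 0 0 0 0 0.7; 0 -0.025 0 0 0 0 0.7; 0 -0.025 -0.02 0 0 0 0.7; 0 -0.025 -0.07 0 0 0 0.7; 0 -0.025 -0.12 0 0 0 0.7; 0 -0.025 -0.17 0 0 0 0.7; 0 0 -0.215 0 0 0 0.7; 0 0.045 -0.255 0 0 0 0.7; 0 0.085 -0.255 0 0 0 0.7; 0 0.12 -0.255 0 0 0 0.7' && python3 -m crank '0 0 0 0 0 0 0.7; 0 0 0 0 0 0 0.7; 0 0 0 0 0 0 0.7; 0 0 0 0 0 0 0.7'
python3 - <<'E'
from h import *
c,s=wcam();im=c["pixels"]
cv2.imwrite("pics/w11c.png",cv2.resize(im[60:240,250:400,::-1],None,fx=5,fy=3.3,interpolation=cv2.INTER_CUBIC))
cv2.imwrite("pics/w11d.png",cv2.resize(im[180:230,285:360,::-1],None,fx=10,fy=10,interpolation=cv2.INTER_CUBIC))
c=shot("scene","s11");cv2.imwrite("pics/s11c.png",cv2.resize(c["pixels"][205:305,230:370,::-1],None,fx=5.5,fy=5.5,interpolation=cv2.INTER_CUBIC))
E
```

```text
time: 18.2
ee_pos: [0.5749, -0.0545, 0.2984]
ee_rot: [3.139, -0.003, -0.308]
wrist_force: [0.2, -0.5, -0.1]
opening: 0.0284
time: 18.6
ee_pos: [0.5757, -0.0485, 0.2961]
ee_rot: [-3.141, 0.001, -0.302]
wrist_force: [0.8, 0.8, 0.7]
opening: 0.0284
```

View pics/w11c.png

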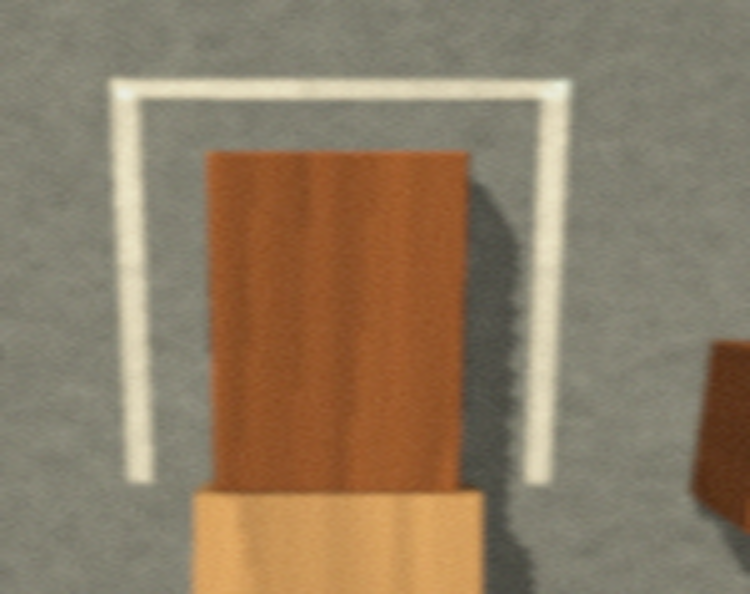

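View pics/w11d.png

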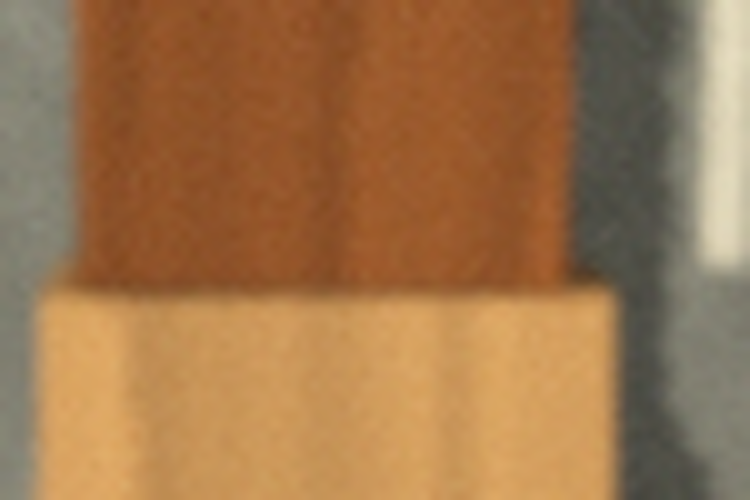

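View pics/s11c.png

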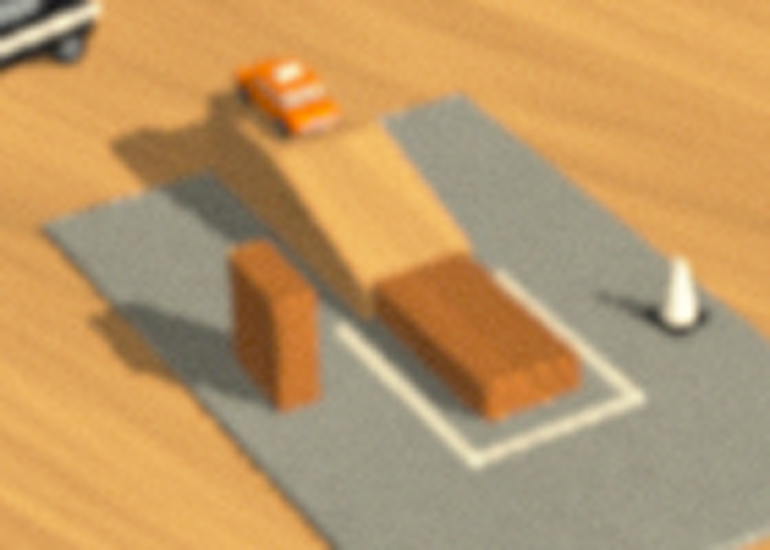

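The slab is centred: at the foot it spans columns 80–570 of the crop against 40–615 for the ramp. It is flush and square with no visible seam, it lies inside the tape, and the toys look unmoved. I'm handing in.

```bash
python3 -c "
from plant import manip,monitor
print(monitor.observe()['time']);print(manip.close_job())"
```

```text
18.7
the job is handed in; nothing more can be done
None
```

The road is finished and I handed the job in at 18.7 s: the slab lies flat against the ramp foot, and the arm was clear of everything.

- **Tipping:** I pushed the slab over near its top with both fingertips. It fell flat towards the ramp without sliding while it stood.
- **First push:** I pushed its near end until the arm stopped moving, at about 7 N. It was flush and square, but about 8 mm to one side, so it overhung the ramp's edge by about 2 mm.
- **Centring:** You didn't ask for this step. I nudged the slab sideways with one finger (fingers open around it, no gripping or lifting), then pressed its near end home again. The arm stopped at the same place, at about 6 N.

**Last checks:** By eye in the wrist and scene pictures, the slab is square, centred to about 1 mm and inside the tape on all sides, with no visible gap. The taxi, short slab and cone look unmoved. The van shows only in part and the truck was out of view, but the arm never went near either.

**Disagreements:** The scene camera put the board about 12 mm off from the top camera. The wrist camera agreed with the top one, so I used those two. One wrist reading of the ramp foot was about 5 mm short, so I relied on contact force to seat the slab.

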